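# Release a polishing bob from its spring-collar chuck

## Task

The polishing bob in the bench motor's quick-change chuck is worn out. Draw the brass spring collar back, turn it anticlockwise (seen from the bob's end) and feel for the release notch so that the collar springs fully home there, then draw the bob out of the chuck and set it down gently in the white dish, without disturbing the other things on the bench.

Things in the scene. Friction and masses are not known exactly. Their poses are not given: they have to be found in the camera images.
- chuck (a point): Spindle axis at the mouth of the 49 mm aluminium shroud of the fixed blue bench motor (63 mm wide, grey base 150 x 120 mm). Its z is the spindle axis, pointing outward through collar and bob, up and towards the robot, 35 degrees from vertical. Heights along this axis are counted from here; shroud and motor lie at and below 0.
- collar (a point): Middle of the knurled brass collar, on the spindle axis (z outward). A ring 40 mm in diameter, from 2 to 28 mm when home (this point then at 15 mm). A tooth 4 mm wide under its edge, 17 mm from the axis, starts in the locking notch; inner lugs hold the bob until the collar is at the release notch.
- collar_pull (a joint): How far the collar is drawn outward along the axis against its spring, m: 0 = home in a notch, end stop at 0.012. Spring about 6 N at home, 11 N at the stop. With the tooth resting on the land between notches it reads 0.006; it turns freely only when drawn back more than that. Let go over a notch, it springs back to 0.
- collar_turn (a joint): Turn of the collar, rad: about 0 in the locking notch, growing anticlockwise seen from the bob's end (right-handed about outward z). The release notch is out of sight and elsewhere each time, between 0.87 and 1.47: feel for it. Each notch has 0.085 rad of play either way; flat land lies between and beyond.
- bob: Polishing bob, 63 mm long, about 70 g; origin at the flat end of its shank, z to the head. Shank 16 mm wide, cross bar 27 x 7 mm at 16 to 21 mm, stem 13 mm wide, green head 24 mm wide from 38 to 63 mm. Seated, its origin is 2 mm above chuck on the axis, so the head stands at 40 to 65 mm; the shank is 16 mm deep in an 18 mm bore: draw it straight out 25 mm or more.
- bob_head (a point): Middle of the bob's green head, on its axis, 50 mm from the bob's origin; a good place to grip it.
- dish: White instrument dish 188 x 148 mm, rim 21 mm high, loose; origin at the centre of its underside, x along its length, z up. Its floor is 4 to 6 mm thick, free of about 130 x 100 mm.
- note_block: White note block 76 x 105 x 10 mm, loose bystander; origin at the centre of its underside.
- powder_jar: Black jar 49 mm wide, 56 mm high, loose bystander; origin at its underside.
- wax: Small bottle with a tan cap, 31 mm wide, 79 mm high, loose bystander; origin at its underside.
There are look-alikes about, which are no part of the job. There is more than one size of the dish; the job needs the smaller.

How it is judged:
On the way, in this order (a step that is already met when the one before it is completed fails the run):
1. the collar is drawn back out of the locking notch and turned (value of joint collar_pull above 0.0045 m and value of joint collar_turn above 0.3 rad), for 0.05 s.
2. the collar has sprung home in the release notch, with the bob still in the chuck (value of joint collar_pull below 0.002 m and value of joint collar_turn above 0.7 rad and distance between bob and chuck below 0.012 m), for 0.2 s.
3. the bob is drawn out of the chuck (distance between bob and chuck above 0.05 m), for 0.05 s.
4. the bob touches the dish while still held (contact force between bob and dish above 0.1 N and contact force between the fingers and bob above 0.5 N), for 0.05 s.
At the end, for the whole second after the job is handed in: The bob rests inside the dish, standing or lying: lower end within 85 mm of the dish's centre lengthwise, 65 mm across and under 35 mm high, head within the rim (94 and 74 mm); the dish flat; the collar home (drawn back under 2 mm) in the release notch (turned more than 0.7 rad) (x of bob in the frame of dish between -0.085 and 0.085 m and y of bob in the frame of dish between -0.065 and 0.065 m and x of bob_head in the frame of dish between -0.094 and 0.094 m and y of bob_head in the frame of dish between -0.074 and 0.074 m and z of bob in the frame of dish below 0.035 m and linear speed of bob below 0.03 m/s and angle between dish's own z axis and vertical below 0.1 rad and value of joint collar_pull below 0.002 m and value of joint collar_turn above 0.7 rad); the robot touches nothing.
It fails at once if the dish is pushed more than 30 mm (distance of dish from where it was at the start of the episode above 0.03 m).
It fails at once if a bystander is moved more than 25 mm or upset (distance of any of note_block, powder_jar, wax from where it was at the start of the episode above 0.025 m or angle between any of powder_jar, wax's own z axis and vertical above 0.5 rad).
It also fails if it takes over 54 s, if anything falls off the work surface, if the arm or the gripper's body presses on something with over 40 N, if the wrist force passes 120 N, or if a joint passes its speed limit or range.

## Robot

A 6-joint arm with a two-finger parallel gripper is mounted at the origin on a cart in front of the work surface, level with it; the furniture and walls round the work are solid. World frame = base frame: x ahead of the robot, y to its left, z up, the work surface at z = 0. Lengths are in m, angles in rad, forces in N, time in s.
With the tool pointing down it reaches from about 0.25 to 0.775 m from the base axis. Payload 4 kg.
Tool frame: the origin (TCP) lies at the centre of the arm's flange, where the gripper is bolted on; the fingertips stand 199 mm ahead of it and the grasp point (between the pads) lies 180 mm ahead of it (robot.tcp_to_tips is the z of the fingertips in the tool frame, in m); z points along the fingers, y is the line along which they close (so a half turn about z gives the same grasp; the last joint's range is limited). The gripper opens to 94 mm and grips with 3 to 60 N. Pads are 16 mm wide; open, the fingers measure 119 mm over their backs; the gripper's body (75 mm by 177 mm) begins 78 mm behind the grasp point.
Start: joints at [-1.309, 0.087, 1.371, -0, 1.684, -0.103], TCP at [0.196, -0.514, 0.405] pointing down, gripper open.
Joint ranges: [-3.1, 3.1], [-0.76, 2.03], [0.27, 2.55], [-1.08, 4.22], [0.17, 2.65], [-2.57, 2.57]. Speed limits (rad/s): [2.79, 2.79, 3.14, 3.14, 3.14, 3.14].

## Interface

Orientations are given as [roll, pitch, yaw] about the fixed x, y, z axes, in that order (R = Rz(yaw) Ry(pitch) Rx(roll)).
In Python, from bench import robot gives the robot as it stands.
- The arm moves only by the tool play_rows, never from a script. Its arguments are lists of equal length, an entry for each row: "translation": the shift along the tool's x, y, z scaled (see below), a list of three; "twist": the turn, a rotation vector about the tool's x, y, z scaled (see below), a list of three; "gripper": the opening, from -1 (shut) to 1 (fully open). A call has 1 to 8 rows; each row shifts and turns the commanded pose from where the row before left it, along the tool's axes as they then stand; what a row does not reach is not made up. The controller multiplies each number of a shift by 0.04 m and each number of a turn by 0.1 rad. A row lasts 1/10 s, in which the tool goes at most 50 mm and 8.59 degrees, less where a joint would pass 70% of its speed; a pose out of reach is approached as far as the arm can. A call with a number of a shift or a turn outside -1 to 1 is refused whole. A call with a gripper value outside its range is refused whole. The fingers move at their own pace and stop on an object; the grip force is fixed at half the most. Time passes only in rows, so rows that do not move let the fingers close. It gives the time, the measured TCP pose, the force, the opening and the grip force at its end, in the units of the state.
- robot.get_obs(): the state, without advancing time (a new reading comes with each control period).
- robot.snapshot(name): name is "scene" or "top"; returns the picture (384x512x3 uint8, red, green, blue); there is no depth.
- robot.camera_model(name): a dict with "camera_matrix" (3x3 intrinsics, pixels), "k1" (the pictures are not rectified: a ray, as slopes to the right and down, at radius r is drawn at 1 + k1 r^2 times it, then the intrinsics apply), "rvec" (rotation vector, rad) and "tvec" (3), from world to camera coordinates, as OpenCV has them. Camera axes: x right, y down, z forward; pixel columns grow to the right and rows downward; lengths in m; the calibration is good to about 2 mm. A picture is of the moment at which its call begins. camera_model takes no time and is no camera call.
- robot.close_job(): hands the job in; it is judged then, once.
Trained networks look in the newest picture that a camera, given by its name, has taken for a name from the list of things; names that differ only in an ending like _2 or _b are one class to them, and where a whole thing is asked for, a point or a joint stands for the part that bears it (a point fixed in the world has none). Each returns a list of dicts, best first, with "score" (0 to 1); they miss things now and then, are a little off and sometimes report something else, mostly with a low value. They report only what shows in the picture. A call takes as long as a camera call. They do not tell look-alikes from the thing itself.
- robot.recognise(name, camera): "centre" ([x, y, z] in m, in world coordinates, good to about 4 mm: the middle of the surface that is visible of it).
- robot.spot_point(name, camera): "centre" ([x, y, z] in m, in world coordinates, good to about 4 mm: a listed point, or the origin of a listed thing).
The state is a dict: "time": time; "joint_positions": joint angles; "qvel": joint speeds; "joint_torque": joint torques, N m; "tool_pos": TCP position; "ee_rot": TCP orientation; "wrist_force": force on the tool from outside, world axes, zero at the start; "wrist_torque": the same for the moment, N m; "width": finger opening in m; "finger_force": force on a finger pad.
Only numpy, scipy, OpenCV 4.12 (cv2) and the standard library are available. Lean on these libraries where they do the work, as an engineer would, in place of code of your own. Each camera call takes 0.05 s, during which the arm holds its last target. There are 200 camera calls.

## Working session

There is one attempt and no reset: what is moved stays moved. The work goes in short steps, Python scripts to look and compute and a tool call to move; the robot and the scene stay as the last step left them, time stands still between calls to the robot, and variables do not carry over. Pictures are saved under pics/ and viewed, at most 10 in all, crops included, and the job is handed in when it is done.

Besides the shell and the picture viewer there is one more tool, called after "Request:" as a command line: name --argument value ..., lists and objects as JSON in quotes. play_rows: Moves the arm, as the interface text tells. Its arguments: {"type":"object","properties":{"translation":{"type":"array","items":{"type":"array","items":{"type":"number","minimum":-1,"maximum":1}}},"twist":{"type":"array","items":{"type":"array","items":{"type":"number","minimum":-1,"maximum":1}}},"gripper":{"type":"array","items":{"type":"number"}}},"required":["translation","twist","gripper"]}

```bash
mkdir -p pics; ls
python3 - <<'E'
from bench import robot
import cv2
for n in("scene","top"):
    im=robot.snapshot(n); cv2.imwrite(f"pics/{n}0.png",im[:,:,::-1])
    for t in["chuck","collar","bob_head","bob","dish","note_block","powder_jar","wax"]:
        try:
            r=robot.spot_point(t,n); print(n,t,[(round(float(d['score']),2),[round(float(v),3) for v in d['centre']]) for d in r[:4]])
        except Exception as e: print(t,e)
    m=robot.camera_model(n); print(m)
print(robot.get_obs())
E
```

```text
pics
scene chuck [(0.77, [0.552, -0.035, 0.117])]
scene collar [(0.61, [0.542, -0.028, 0.13])]
scene bob_head [(0.58, [0.524, -0.024, 0.157])]
scene bob [(0.59, [0.549, -0.03, 0.122])]
scene dish [(0.75, [0.493, -0.321, 0.003])]
scene note_block [(0.72, [0.508, 0.338, -0.002])]
scene powder_jar [(0.66, [0.698, 0.172, -0.003])]
scene wax [(0.53, [0.66, -0.189, -0.002])]
{'camera_matrix': array([[360.99412905,   0.        , 255.71181645],
       [  0.        , 360.99412905, 198.19863062],
       [  0.        ,   0.        ,   1.        ]]), 'k1': 0.0282958905115425, 'rvec': array([ 1.03399556, -2.34248704,  1.15043962]), 'tvec': array([0.28466903, 0.43388331, 0.86939911])}
top chuck [(0.73, [0.557, -0.031, 0.121])]
top collar [(0.4, [0.544, -0.033, 0.131])]
top bob_head [(0.54, [0.516, -0.028, 0.16])]
top bob [(0.61, [0.552, -0.035, 0.12])]
top dish [(0.75, [0.524, -0.661, -0.001]), (0.66, [0.493, -0.325, 0.004])]
top note_block [(0.86, [0.509, 0.337, -0.001])]
top powder_jar [(0.55, [0.7, 0.175, -0.004])]
top wax [(0.4, [0.66, -0.188, -0.003])]
{'camera_matrix': array([[432.30243077, 
[... 266 characters left out ...]
80377])}
{'time': 0.9, 'joint_positions': array([-1.30908277e+00,  8.72047982e-02,  1.37068833e+00, -5.09099685e-06,
        1.68361136e+00, -1.03115903e-01]), 'qvel': array([-0.00048148, -0.00236097,  0.00025878,  0.00052495,  0.00066163,
        0.0008988 ]), 'joint_torque': array([ 1.51343556e-03, -3.40030718e+01, -3.02599847e+01,  7.19459751e-02,
        2.35422060e-02, -8.92236130e-06]), 'tool_pos': array([ 0.19622175, -0.51380831,  0.40470918]), 'ee_rot': array([3.14150547e+00, 1.41071055e-05, 3.64828888e-01]), 'wrist_force': array([-1.10962003, -0.91463272,  0.50610808]), 'wrist_torque': array([-0.00984485, -0.02059916,  0.06573732]), 'finger_force': 0.0, 'width': 0.09398635744941423}
```

Run:
```python
import cv2,numpy as np
a=cv2.imread("pics/scene0.png");b=cv2.imread("pics/top0.png")
cv2.imwrite("pics/both.png",cv2.resize(np.vstack([a,b]),(450,600)) if 0 else cv2.resize(np.hstack([a,b]),(800,300)))
```

```text
(no output)
```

View pics/scene0.png

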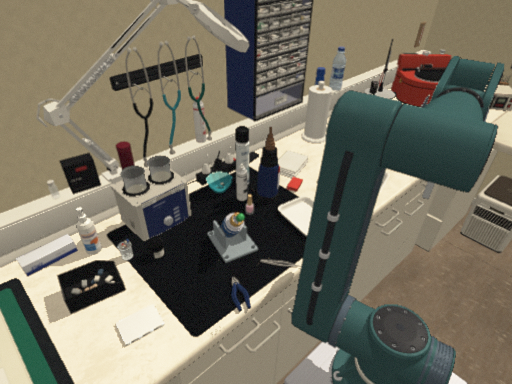

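View pics/top0.png

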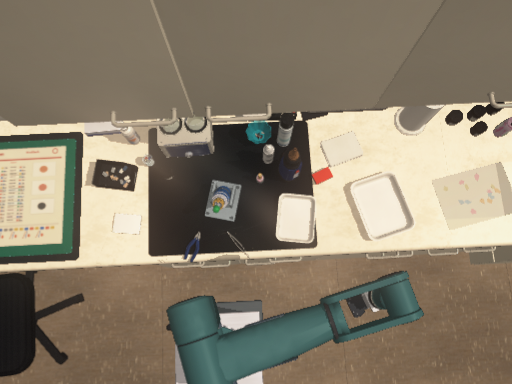

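Look-alikes: dishes at top (296,218), which is the smaller, and (381,207), which is larger. The motor at top (224,200) is the only one. I choose the dish at (296,218), next to the black mat. Next I'll fit the axis and check it in a close crop.

```bash
cat > h.py <<'E'
import numpy as np,cv2
from scipy.optimize import least_squares
from scipy.spatial.transform import Rotation as R
def proj(m,P): 
    k=np.array([m['k1'],0,0,0,0.]);return cv2.projectPoints(np.array(P,float).reshape(-1,1,3),m['rvec'],m['tvec'],m['camera_matrix'],k)[0].reshape(-1,2)
def axis(psi): s=np.deg2rad(35);return np.array([np.sin(s)*np.cos(psi),np.sin(s)*np.sin(psi),np.cos(s)])
E
python3 - <<'E'
from bench import robot
from h import *
H=dict(chuck=0,collar=.015,bob_head=.052,bob=.002)
pts=[]
for i in range(4):
  for n in("scene","top"):
    im=robot.snapshot(n)
    for t in H:
        r=robot.spot_point(t,n)
        if r: pts.append((H[t],r[0]['centre'],t,n))
h=np.array([p[0] for p in pts]);X=np.array([p[1] for p in pts])
for t in H:
  for n in("scene","top"):
    s=[p[1] for p in pts if p[2]==t and p[3]==n]; print(t,n,np.mean(s,0).round(4),np.std(s,0).round(4))
f=lambda v:(v[:3]+h[:,None]*axis(v[3])-X).ravel()
s=least_squares(f,[.554,-.033,.119,2.9],loss='soft_l1',f_scale=.004);c=s.x[:3];psi=s.x[3]
print(c,psi,np.linalg.inv(s.jac.T@s.jac).diagonal()**.5*.004, axis(psi))
# overlay crops
out=[]
for n,(u,v) in(("scene",(235,230)),("top",(224,200))):
    im=robot.snapshot(n)[:,:,::-1];m=robot.camera_model(n);w=40
    big=cv2.resize(im[v-w:v+w,u-w:u+w],(400,400),interpolation=cv2.INTER_CUBIC)
    out.append(big.copy())
    a=axis(psi);e1=np.cross(a,[0,0,1]);e1/=np.linalg.norm(e1);e2=np.cross(a,e1);th=np.linspace(0,6.283,60)
    for r,z in((.0245,0),(.02,.028),(.012,.065)):
        p=proj(m,[c+z*a+r*(np.cos(t)*e1+np.sin(t)*e2) for t in th]);p=((p-[u-w,v-w]+.5)*5).astype(int)
        cv2.polylines(big,[p],1,(0,0,255),1)
    out.append(big)
cv2.imwrite("pics/fit.png",cv2.resize(np.vstack([np.hstack(out[:2]),np.hstack(out[2:])]),(600,600)))
print(robot.get_obs()['time'])
E
```

```text
chuck scene [ 0.5512 -0.034   0.119 ] [0.0014 0.0007 0.0009]
chuck top [ 0.5547 -0.0319  0.1216] [0.0012 0.0004 0.0013]
collar scene [ 0.6015 -0.1099  0.0646] [0.0586 0.0804 0.0643]
collar top [ 0.5434 -0.0317  0.1311] [0.0013 0.0012 0.0007]
bob_head scene [ 0.5242 -0.0235  0.1584] [0.0023 0.0008 0.001 ]
bob_head top [ 0.5176 -0.025   0.1602] [0.0006 0.0011 0.0016]
bob scene [ 0.5488 -0.0318  0.1222] [0.0018 0.0015 0.0009]
bob top [ 0.6153 -0.0209  0.0574] [0.066  0.1267 0.0632]
[ 0.55214234 -0.03322808  0.11799617] 2.8621276490935506 [0.00094069 0.00107271 0.00087814 0.06625068] [-0.55132348  0.15821616  0.81915204]
3.0
```

View pics/fit.png

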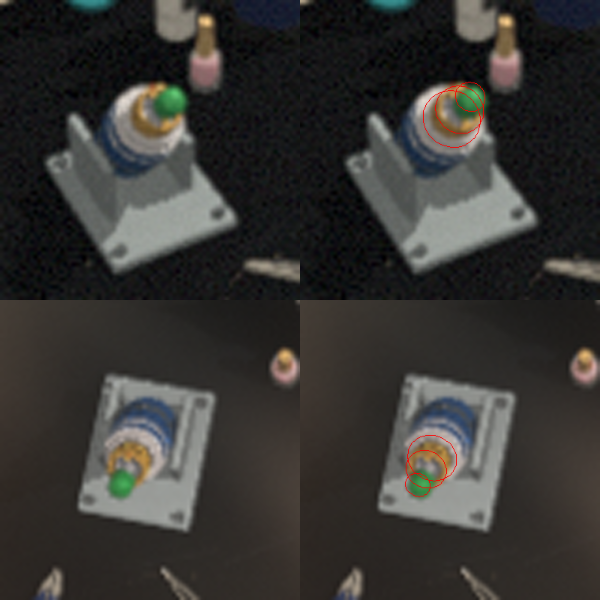

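Both crops show the green bob on the brass collar, and the fitted circles lie on shroud, collar and head within about 2 mm. I'll refine the yaw from the base plate's edges.

```bash
cat >> h.py <<'E'
def unproj(m,uv,z):
    k=np.array([m['k1'],0,0,0,0.]);n=cv2.undistortPoints(np.array(uv,float).reshape(-1,1,2),m['camera_matrix'],k).reshape(-1,2)
    Rm=cv2.Rodrigues(m['rvec'])[0];C=-Rm.T@m['tvec'];d=np.c_[n,np.ones(len(n))]@Rm
    return C+d*((z-C[2])/d[:,2])[:,None]
E
python3 - <<'E'
from bench import robot
from h import *
m=robot.camera_model("top")
uv=np.array([(107,75),(215,95),(188,230),(79,212)])/3.75+[184-.5,160-.5]
for z in(0.,.012):
    P=unproj(m,uv,z);print(P.round(4))
    for i in range(4):
        d=P[(i+1)%4]-P[i];print(np.linalg.norm(d).round(4),np.arctan2(d[1],d[0]).round(3))
    print(P.mean(0))
m2=robot.camera_model("scene")
uv=np.array([(47,160),(118,271),(237,220)])/3.75+[195-.5,190-.5]
P=unproj(m2,uv,.01);print(P.round(4))
for i in range(2):
    d=P[i+1]-P[i];print(np.linalg.norm(d).round(4),np.arctan2(d[1],d[0]).round(3))
# dish
a=cv2.imread("pics/top0.png");g=(a.min(2)>175).astype(np.uint8);n,l,s,c=cv2.connectedComponentsWithStats(g)
i=l[218,296];print(s[i],c[i])
r=cv2.minAreaRect(np.argwhere(l==i)[:,::-1].astype(np.float32));b=cv2.boxPoints(r)
P=unproj(m,b,.021);print(P.round(3),P.mean(0).round(3),[np.linalg.norm(P[j+1]-P[j]).round(3) for j in range(3)])
E
```

```text
[[ 6.674e-01 -3.000e-04  0.000e+00]
 [ 6.394e-01 -1.150e-01  0.000e+00]
 [ 4.954e-01 -8.020e-02  0.000e+00]
 [ 5.204e-01  3.370e-02  0.000e+00]]
0.118 -1.81
0.1481 2.904
0.1166 1.354
0.1508 -0.228
[ 0.5806452  -0.04044484  0.        ]
[[ 0.6644 -0.0014  0.012 ]
 [ 0.6365 -0.1153  0.012 ]
 [ 0.4936 -0.0807  0.012 ]
 [ 0.5185  0.0324  0.012 ]]
0.1172 -1.81
0.147 2.904
0.1158 1.354
0.1498 -0.228
[ 0.57824756 -0.04125048  0.012     ]
[[ 0.6661 -0.0017  0.01  ]
 [ 0.5184  0.035   0.01  ]
 [ 0.4946 -0.0797  0.01  ]]
0.1522 2.898
0.1172 -1.775
[ 276  194   35   49 1413] [292.88605803 218.36093418]
[[ 0.41  -0.237  0.021]
 [ 0.594 -0.264  0.021]
 [ 0.576 -0.391  0.021]
 [ 0.393 -0.361  0.021]] [ 0.494 -0.313  0.021] [np.float64(0.186), np.float64(0.128), np.float64(0.186)]
```

```bash
cat >> h.py <<'E'
C=np.array([.5525,-.0335,.118]);PSI=2.907;A=axis(PSI)
def Rt(yaw,a=A):
    d=np.array([0,0,1.]);v=np.cross(d,a);s=np.linalg.norm(v);T=R.from_rotvec(v/s*np.arctan2(s,a@d)) if s>1e-9 else R.identity()
    return T*R.from_euler('z',yaw)*R.from_euler('x',np.pi)
def rel(o,p,Rg):
    """total shift (tool axes) and rotvec from the present pose"""
    R0=R.from_euler('xyz',o['ee_rot']);return R0.inv().apply(np.array(p)-o['tool_pos']),(R0.inv()*Rg).as_rotvec()
def plan(o,p,Rg,n):
    R0=R.from_euler('xyz',o['ee_rot']);w=(R0.inv()*Rg).as_rotvec()/n
    w10=np.round(w/.1,3);d=(np.array(p)-o['tool_pos'])/n;Rc=R0;P=o['tool_pos'].copy();rows=[]
    for i in range(n):
        goal=o['tool_pos']+d*(i+1);t=np.round(Rc.inv().apply(goal-P)/.04,2);rows.append(t.tolist());P=P+Rc.apply(t*.04);Rc=Rc*R.from_rotvec(w10*.1)
    print('twist',w10.tolist());print(rows);print('end',P.round(4),np.array(p).round(4))
def report(o):
    R0=R.from_euler('xyz',o['ee_rot']);f=o['wrist_force'];g=o['tool_pos']-C
    print('t',round(o['time'],2),'h',(g@A).round(4),'lat(tool)',R0.inv().apply(g-(g@A)*A).round(4),'F tool',R0.inv().apply(f).round(1),'Tz',R0.inv().apply(o['wrist_torque']).round(2),'w',round(o['width'],4),'ff',round(o['finger_force'],1),'j',o['joint_positions'].round(2),'tilt',np.degrees(np.arccos(-(R0.as_matrix()[:,2]@A))).round(2))
E
python3 - <<'E'
from bench import robot
from h import *
o=robot.get_obs()
plan(o,C+.285*A,Rt(.77),16)
E
```

```text
twist [-0.276, 0.267, -0.245]
[[0.58, -0.65, 0.08], [0.59, -0.63, 0.08], [0.6, -0.62, 0.08], [0.62, -0.61, 0.08], [0.63, -0.6, 0.08], [0.64, -0.58, 0.08], [0.65, -0.57, 0.08], [0.67, -0.56, 0.08], [0.67, -0.54, 0.09], [0.69, -0.53, 0.09], [0.7, -0.51, 0.09], [0.7, -0.5, 0.1], [0.72, -0.48, 0.11], [0.73, -0.47, 0.11], [0.73, -0.45, 0.11], [0.74, -0.44, 0.13]]
end [0.3936 0.0044 0.3513] [0.3935 0.0045 0.3515]
```

Request:
play_rows --translation '[[0.58,-0.65,0.08],[0.59,-0.63,0.08],[0.6,-0.62,0.08],[0.62,-0.61,0.08],[0.63,-0.6,0.08],[0.64,-0.58,0.08],[0.65,-0.57,0.08],[0.67,-0.56,0.08]]' --twist '[[-0.276,0.267,-0.245],[-0.276,0.267,-0.245],[-0.276,0.267,-0.245],[-0.276,0.267,-0.245],[-0.276,0.267,-0.245],[-0.276,0.267,-0.245],[-0.276,0.267,-0.245],[-0.276,0.267,-0.245]]' --gripper '[1,1,1,1,1,1,1,1]'

```text
time: 3.8
tool_pos: [0.295, -0.2531, 0.3783]
ee_rot: [2.896, -0.19, 0.586]
wrist_force: [-0.0, -0.8, 0.6]
width: 0.0942
finger_force: 0.0
```

Request:
play_rows --translation '[[0.67,-0.54,0.09],[0.69,-0.53,0.09],[0.7,-0.51,0.09],[0.7,-0.5,0.1],[0.72,-0.48,0.11],[0.73,-0.47,0.11],[0.73,-0.45,0.11],[0.74,-0.44,0.13]]' --twist '[[-0.276,0.267,-0.245],[-0.276,0.267,-0.245],[-0.276,0.267,-0.245],[-0.276,0.267,-0.245],[-0.276,0.267,-0.245],[-0.276,0.267,-0.245],[-0.276,0.267,-0.245],[-0.276,0.267,-0.245]]' --gripper '[0.3,0.3,0.3,0.3,0.3,0.3,0.3,0.3]'

```text
time: 4.6
tool_pos: [0.3935, 0.0059, 0.3517]
ee_rot: [2.606, -0.314, 0.858]
wrist_force: [0.4, -0.7, 0.1]
width: 0.0613
finger_force: 0.0
```

Request:
play_rows --translation '[[0,0,0],[0,0,0]]' --twist '[[0,0,0],[0,0,0]]' --gripper '[0.3,0.3]'

```text
time: 4.8
tool_pos: [0.3934, 0.0051, 0.3512]
ee_rot: [2.609, -0.312, 0.858]
wrist_force: [0.2, 0.4, 0.1]
width: 0.0613
finger_force: 0.0
```

```bash
cat > l.py <<'E'
import sys
from bench import robot
from h import *
out=[]
a=A;e1=np.cross(a,[0,0,1]);e1/=np.linalg.norm(e1);e2=np.cross(a,e1);th=np.linspace(0,6.283,60)
for n in("scene","top"):
    im=robot.snapshot(n)[:,:,::-1];m=robot.camera_model(n);w=40;u,v=proj(m,C+.04*A)[0].astype(int)
    big=cv2.resize(im[v-w:v+w,u-w:u+w],(600,600),interpolation=cv2.INTER_CUBIC)[:, :400] if 0 else cv2.resize(im[v-w:v+w,u-w:u+w],(400,400),interpolation=cv2.INTER_CUBIC)
    out.append(big)
cv2.imwrite(sys.argv[1],np.hstack(out))
E
python3 l.py pics/c1.png
python3 - <<'E'
from bench import robot
from h import *
o=robot.get_obs();report(o);print(*[x.round(4) for x in rel(o,C+.285*A,Rt(.77))])
E
```

```text
t 4.9 h 0.285 lat(tool) [-0.0006  0.0005  0.    ] F tool [-0.1  0.3 -0. ] Tz [ 0.12 -0.11  0.02] w 0.0608 ff 0.0 j [-0.11 -0.46  1.99 -0.09  1.01  0.72] tilt 0.07
[ 0.0006 -0.0005  0.    ] [ 0.0002  0.0013 -0.0013]
```

View pics/c1.png

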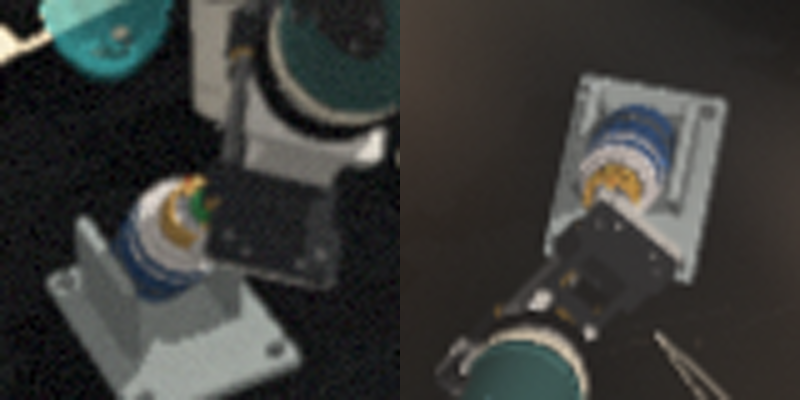

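The gripper is on the axis just beyond the bob's head, with the fingers to either side. I'll go down to the collar.

Request:
play_rows --translation '[[0.01,-0.01,0.5],[0,0,0.5],[0,0,0.4],[0,0,0.3],[0,0,0.2],[0,0,0.1],[0,0,0]]' --twist '[[0,0,0],[0,0,0],[0,0,0],[0,0,0],[0,0,0],[0,0,0],[0,0,0]]' --gripper '[0.3,0.3,0.3,0.3,0.3,0.3,0.3]'

```text
time: 5.6
tool_pos: [0.4383, -0.0061, 0.2855]
ee_rot: [2.609, -0.312, 0.855]
wrist_force: [-0.8, -0.4, 0.1]
width: 0.061
finger_force: 0.0
```

Request:
play_rows --translation '[[0,0,0],[0,0,0],[0,0,0],[0,0,0],[0,0,0]]' --twist '[[0,0,0],[0,0,0],[0,0,0],[0,0,0],[0,0,0]]' --gripper '[-0.3,-0.3,-0.3,-0.3,-0.3]'

```text
time: 6.1
tool_pos: [0.4383, -0.0057, 0.2865]
ee_rot: [2.607, -0.313, 0.856]
wrist_force: [-1.4, -1.4, 1.4]
width: 0.0387
finger_force: 30.0
```

```bash
cat > r.py <<'E'
from bench import robot
from h import *
report(robot.get_obs())
E
python3 r.py
```

```text
t 6.1 h 0.2054 lat(tool) [0.0006 0.0001 0.    ] F tool [-1.5  0.9 -1.8] Tz [ 0.01 -0.2  -0.  ] w 0.0387 ff 30.0 j [-0.12 -0.3   2.01 -0.09  0.82  0.72] tilt 0.07
```

Request:
play_rows --translation '[[0,0,-0.08],[0,0,-0.08],[0,0,-0.07],[0,0,0]]' --twist '[[0,0,0],[0,0,0],[0,0,0],[0,0,0]]' --gripper '[-0.3,-0.3,-0.3,-0.3]'

```text
time: 6.5
tool_pos: [0.4335, -0.0046, 0.2932]
ee_rot: [2.606, -0.314, 0.856]
wrist_force: [8.8, -2.5, -5.1]
width: 0.0387
finger_force: 30.0
```

```bash
python3 r.py
```

```text
t 6.5 h 0.2137 lat(tool) [ 0.0005 -0.0001  0.    ] F tool [2.1 4.1 9.4] Tz [-0.55  0.34  0.01] w 0.0387 ff 30.0 j [-0.12 -0.31  2.01 -0.09  0.84  0.72] tilt 0.1
```

Request:
play_rows --translation '[[0,0,0],[0,0,0],[0,0,0],[0,0,0],[0,0,0]]' --twist '[[0,0,-0.8],[0,0,-0.8],[0,0,-0.8],[0,0,-0.8],[0,0,0]]' --gripper '[-0.3,-0.3,-0.3,-0.3,-0.3]'

```text
time: 7.0
tool_pos: [0.4337, -0.0047, 0.2931]
ee_rot: [2.543, -0.14, 1.134]
wrist_force: [9.0, -2.4, -5.8]
width: 0.0388
finger_force: 30.0
```

```bash
python3 r.py
```

```text
t 7.0 h 0.2135 lat(tool) [0.0005 0.0002 0.    ] F tool [ 0.8  4.2 10.1] Tz [-0.64  0.07 -0.02] w 0.0388 ff 30.0 j [-0.12 -0.31  2.01 -0.09  0.84  0.4 ] tilt 0.11
```

Request:
play_rows --translation '[[0,0,0],[0,0,0],[0,0,0],[0,0,0],[0,0,0],[0,0,0],[0,0,0.05],[0,0,0.05]]' --twist '[[0,0,-0.8],[0,0,-0.8],[0,0,-0.8],[0,0,-0.8],[0,0,-0.8],[0,0,-0.8],[0,0,0],[0,0,0]]' --gripper '[-0.3,-0.3,-0.3,-0.3,-0.3,-0.3,-0.3,-0.3]'

```text
time: 7.8
tool_pos: [0.4357, -0.0051, 0.2907]
ee_rot: [2.542, 0.133, 1.528]
wrist_force: [-6.4, 1.3, 9.8]
width: 0.0384
finger_force: 30.0
```

```bash
python3 r.py
```

```text
t 7.8 h 0.2104 lat(tool) [0.0004 0.0007 0.    ] F tool [ -0.3   0.2 -11.8] Tz [ 0.28 -0.09 -0.04] w 0.0384 ff 30.0 j [-0.12 -0.31  2.01 -0.09  0.83 -0.08] tilt 0.08
```

The tooth rests on the land at about 0.80 rad, pressing with 12 N. I'll feel onward.

Request:
play_rows --translation '[[0,0,0],[0,0,0]]' --twist '[[0,0,-0.4],[0,0,-0.5]]' --gripper '[-0.3,-0.3]'

```text
time: 8.0
tool_pos: [0.4355, -0.0051, 0.2909]
ee_rot: [2.554, 0.185, 1.605]
wrist_force: [-1.4, -1.6, 2.1]
width: 0.0387
finger_force: 30.0
```

```bash
python3 r.py
```

```text
t 8.0 h 0.2107 lat(tool) [0.0003 0.0007 0.    ] F tool [-1.9 -0.3 -2.3] Tz [ 0.05 -0.21  0.07] w 0.0387 ff 30.0 j [-0.12 -0.31  2.01 -0.09  0.83 -0.17] tilt 0.08
```

Request:
play_rows --translation '[[0,0,0],[0,0,0]]' --twist '[[0,0,-0.4],[0,0,-0.4]]' --gripper '[-0.3,-0.3]'

```text
time: 8.2
tool_pos: [0.4355, -0.0051, 0.2909]
ee_rot: [2.568, 0.228, 1.673]
wrist_force: [-0.7, -0.8, 2.1]
width: 0.0384
finger_force: 30.0
```

```bash
python3 r.py
```

```text
t 8.2 h 0.2107 lat(tool) [0.0002 0.0007 0.    ] F tool [-1.2  0.4 -2.1] Tz [-0.06 -0.26  0.14] w 0.0384 ff 30.0 j [-0.12 -0.31  2.01 -0.09  0.83 -0.25] tilt 0.09
```

Request:
play_rows --translation '[[0,0,0.05],[0,0,0]]' --twist '[[0,0,0],[0,0,0]]' --gripper '[-0.3,-0.3]'

```text
time: 8.4
tool_pos: [0.4363, -0.0051, 0.2902]
ee_rot: [2.569, 0.227, 1.672]
wrist_force: [-8.6, 1.3, 10.4]
width: 0.0392
finger_force: 30.0
```

```bash
python3 r.py
```

```text
t 8.4 h 0.2097 lat(tool) [0.0002 0.0009 0.    ] F tool [ -0.2  -1.3 -13.5] Tz [ 0.52 -0.08 -0.06] w 0.0392 ff 30.0 j [-0.12 -0.3   2.01 -0.09  0.83 -0.25] tilt 0.05
```

Request:
play_rows --translation '[[0,0,0],[0,0,0]]' --twist '[[0,0,-0.4],[0,0,-0.4]]' --gripper '[-0.3,-0.3]'

```text
time: 8.6
tool_pos: [0.4362, -0.0051, 0.2901]
ee_rot: [2.586, 0.271, 1.743]
wrist_force: [-7.7, 0.7, 9.0]
width: 0.0387
finger_force: 30.0
```

```bash
python3 r.py
```

```text
t 8.6 h 0.2096 lat(tool) [0.0002 0.0009 0.    ] F tool [ -0.5  -1.5 -11.7] Tz [0.54 0.   0.04] w 0.0387 ff 30.0 j [-0.12 -0.3   2.01 -0.09  0.83 -0.33] tilt 0.07
```

Request:
play_rows --translation '[[0,0,0],[0,0,0]]' --twist '[[0,0,-0.4],[0,0,-0.4]]' --gripper '[-0.3,-0.3]'

```text
time: 8.8
tool_pos: [0.4366, -0.0053, 0.2892]
ee_rot: [2.605, 0.313, 1.814]
wrist_force: [9.6, -2.3, -5.3]
width: 0.0389
finger_force: 30.0
```

```bash
python3 r.py
```

```text
t 8.8 h 0.2086 lat(tool) [0.0001 0.0007 0.    ] F tool [-2.7  4.3 10.1] Tz [-0.58 -0.46 -0.06] w 0.0389 ff 30.0 j [-0.12 -0.3   2.01 -0.09  0.83 -0.41] tilt 0.13
```

The notch is found at about 1.1 rad: the force flipped sign and the collar dropped. I'll centre, lower and release.

Request:
play_rows --translation '[[0,0,0],[0,0,0.06],[0,0,0.06],[0,0,0]]' --twist '[[0,0,-0.3],[0,0,0],[0,0,0],[0,0,0]]' --gripper '[-0.3,-0.3,-0.3,-0.3]'

```text
time: 9.2
tool_pos: [0.4389, -0.0058, 0.2866]
ee_rot: [2.615, 0.327, 1.841]
wrist_force: [-11.6, 1.3, 12.1]
width: 0.0386
finger_force: 30.0
```

```bash
python3 r.py
```

```text
t 9.2 h 0.2052 lat(tool) [-0.0001  0.0011  0.    ] F tool [  0.3  -2.9 -16.5] Tz [ 0.76  0.18 -0.06] w 0.0386 ff 30.0 j [-0.12 -0.29  2.01 -0.09  0.82 -0.44] tilt 0.04
```

Request:
play_rows --translation '[[0,0,0],[0,0,0],[0,0,0],[0,0,0]]' --twist '[[0,0,0],[0,0,0],[0,0,0],[0,0,0]]' --gripper '[0.3,0.3,0.3,0.3]'

```text
time: 9.6
tool_pos: [0.4389, -0.0059, 0.2837]
ee_rot: [2.618, 0.326, 1.841]
wrist_force: [-0.6, 0.2, 0.4]
width: 0.061
finger_force: 0.0
```

```bash
python3 r.py
```

```text
t 9.6 h 0.2028 lat(tool) [ 0.0008 -0.0003  0.    ] F tool [ 0.2 -0.2 -0.7] Tz [0.15 0.12 0.02] w 0.061 ff 0.0 j [-0.12 -0.29  2.01 -0.09  0.82 -0.44] tilt 0.11
```

Request:
play_rows --translation '[[-0.02,0.01,-0.3],[0,0,-0.3],[0,0,-0.18],[0,0,0],[0,0,0],[0,0,0],[0,0,0],[0,0,0]]' --twist '[[0,0,0],[0,0,0],[0,0,0],[0,0,0],[0,0,0],[0,0,0],[0,0,0],[0,0,0]]' --gripper '[0.3,0.3,0.3,-0.65,-0.65,-0.65,-0.65,-0.65]'

```text
time: 10.4
tool_pos: [0.4222, -0.0024, 0.3099]
ee_rot: [2.617, 0.326, 1.841]
wrist_force: [-0.2, 0.3, -0.3]
width: 0.0242
finger_force: 0.0
```

```bash
python3 r.py; python3 l.py pics/c2.png
```

```text
t 10.4 h 0.2341 lat(tool) [-0.0002  0.0003 -0.    ] F tool [ 0.5 -0.2  0. ] Tz [ 0.1   0.06 -0.  ] w 0.0242 ff 0.0 j [-0.12 -0.36  2.01 -0.09  0.89 -0.44] tilt 0.09
```

View pics/c2.png

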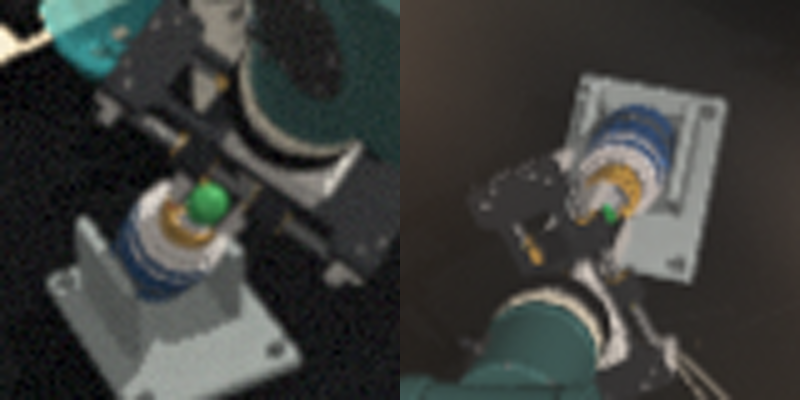

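The collar is at its home place below the gripper and the fingers straddle the green head. I'll close fully.

Request:
play_rows --translation '[[0,0,0],[0,0,0],[0,0,0],[0,0,0]]' --twist '[[0,0,0],[0,0,0],[0,0,0],[0,0,0]]' --gripper '[-0.9,-0.9,-0.9,-0.9]'

```text
time: 10.9
tool_pos: [0.4222, -0.0023, 0.3103]
ee_rot: [2.617, 0.326, 1.841]
wrist_force: [0.1, -0.0, -0.7]
width: 0.0227
finger_force: 30.0
```

Request:
play_rows --translation '[[0,0,-0.1],[0,0,-0.1],[0,0,0]]' --twist '[[0,0,0],[0,0,0],[0,0,0]]' --gripper '[-0.9,-0.9,-0.9]'

```text
time: 11.2
tool_pos: [0.4176, -0.0012, 0.3178]
ee_rot: [2.615, 0.327, 1.841]
wrist_force: [0.1, 0.4, -0.7]
width: 0.0224
finger_force: 30.0
```

```bash
python3 r.py
```

```text
t 11.2 h 0.2432 lat(tool) [-0.0005  0.0009  0.    ] F tool [ 0.6 -0.1  0.6] Tz [0.18 0.14 0.02] w 0.0224 ff 30.0 j [-0.11 -0.38  2.   -0.09  0.91 -0.44] tilt 0.05
```

Request:
play_rows --translation '[[0,0,-0.4],[0,0,-0.6],[0,0,-0.6],[0,0,-0.4]]' --twist '[[0,0,0],[0,0,0],[0,0,0],[0,0,0]]' --gripper '[-0.9,-0.9,-0.9,-0.9]'

```text
time: 11.6
tool_pos: [0.3725, 0.0096, 0.3843]
ee_rot: [2.614, 0.327, 1.84]
wrist_force: [0.3, -0.7, -0.4]
width: 0.0227
finger_force: 30.0
```

Run:
```python
from bench import robot
from h import *
o=robot.get_obs();report(o);plan(o,[.475,-.322,.30],Rt(1.4,np.array([0,0,1.])),16)
```

```text
t 11.6 h 0.3243 lat(tool) [-0.0006  0.001   0.    ] F tool [-0.5 -0.2  0.5] Tz [0.16 0.14 0.04] w 0.0227 ff 30.0 j [-0.09 -0.53  1.96 -0.09  1.1  -0.44] tilt 0.12
twist [0.367, 0.125, 0.32]
[[-0.47, -0.14, 0.27], [-0.48, -0.11, 0.26], [-0.48, -0.08, 0.26], [-0.49, -0.07, 0.26], [-0.5, -0.03, 0.26], [-0.5, -0.01, 0.25], [-0.5, 0.01, 0.24], [-0.5, 0.04, 0.24], [-0.51, 0.06, 0.23], [-0.5, 0.09, 0.21], [-0.51, 0.12, 0.21], [-0.5, 0.13, 0.2], [-0.51, 0.16, 0.19], [-0.49, 0.18, 0.17], [-0.5, 0.21, 0.16], [-0.49, 0.22, 0.15]]
end [ 0.475  -0.3221  0.2999] [ 0.475 -0.322  0.3  ]
```

Request:
play_rows --translation '[[-0.47,-0.14,0.27],[-0.48,-0.11,0.26],[-0.48,-0.08,0.26],[-0.49,-0.07,0.26],[-0.5,-0.03,0.26],[-0.5,-0.01,0.25],[-0.5,0.01,0.24],[-0.5,0.04,0.24]]' --twist '[[0.367,0.125,0.32],[0.367,0.125,0.32],[0.367,0.125,0.32],[0.367,0.125,0.32],[0.367,0.125,0.32],[0.367,0.125,0.32],[0.367,0.125,0.32],[0.367,0.125,0.32]]' --gripper '[-0.9,-0.9,-0.9,-0.9,-0.9,-0.9,-0.9,-0.9]'

```text
time: 12.4
tool_pos: [0.4244, -0.1572, 0.3401]
ee_rot: [2.866, 0.134, 1.638]
wrist_force: [0.9, 0.2, 0.1]
width: 0.0227
finger_force: 30.0
```

Request:
play_rows --translation '[[-0.51,0.06,0.23],[-0.5,0.09,0.21],[-0.51,0.12,0.21],[-0.5,0.13,0.2],[-0.51,0.16,0.19],[-0.49,0.18,0.17],[-0.5,0.21,0.16],[-0.49,0.22,0.15]]' --twist '[[0.367,0.125,0.32],[0.367,0.125,0.32],[0.367,0.125,0.32],[0.367,0.125,0.32],[0.367,0.125,0.32],[0.367,0.125,0.32],[0.367,0.125,0.32],[0.367,0.125,0.32]]' --gripper '[-0.9,-0.9,-0.9,-0.9,-0.9,-0.9,-0.9,-0.9]'

```text
time: 13.2
tool_pos: [0.4758, -0.3233, 0.2976]
ee_rot: [-3.138, 0.0, 1.399]
wrist_force: [-0.6, 1.0, -0.6]
width: 0.0225
finger_force: 30.0
```

Request:
play_rows --translation '[[0,0,0],[0,0,0]]' --twist '[[0,0,0],[0,0,0]]' --gripper '[-0.9,-0.9]'

```text
time: 13.4
tool_pos: [0.4754, -0.3224, 0.2974]
ee_rot: [-3.139, -0.0, 1.4]
wrist_force: [0.2, 0.1, -0.2]
width: 0.0229
finger_force: 30.0
```

Run:
```python
from bench import robot
from h import *
ims=[]
for n,p in(("scene",[.5,-.18,.06]),("top",[.5,-.18,.06])):
    im=robot.snapshot(n)[:,:,::-1];m=robot.camera_model(n);u,v=proj(m,p)[0].astype(int);w=70
    print(n,u,v)
    ims.append(cv2.resize(im[v-w:v+w,u-w:u+w],(400,400),interpolation=cv2.INTER_CUBIC))
cv2.imwrite("pics/d1.png",np.hstack(ims))
o=robot.get_obs();print({k:o[k] for k in('time','tool_pos','ee_rot','wrist_force','finger_force','width')})
for n in("scene","top"):
  for t in("bob","bob_head","dish"):print(n,t,[(round(d['score'],2),np.round(d['centre'],3)) for d in robot.spot_point(t,n)[:2]])
```

```text
scene 278 222
top 259 216
{'time': 13.5, 'tool_pos': array([ 0.47527252, -0.32159598,  0.29812174]), 'ee_rot': array([-3.13941243e+00,  3.55918742e-04,  1.40131426e+00]), 'wrist_force': array([ 0.56224274,  0.53325492, -0.75829087]), 'finger_force': 29.97284450679615, 'width': 0.022562544193836468}
scene bob []
scene bob_head [(0.51, array([ 0.547, -0.033,  0.121]))]
scene dish [(0.67, array([ 0.493, -0.321,  0.004]))]
top bob []
top bob_head []
top dish [(0.94, array([ 0.493, -0.323,  0.004])), (0.93, array([ 0.529, -0.661, -0.002]))]
```

View pics/d1.png

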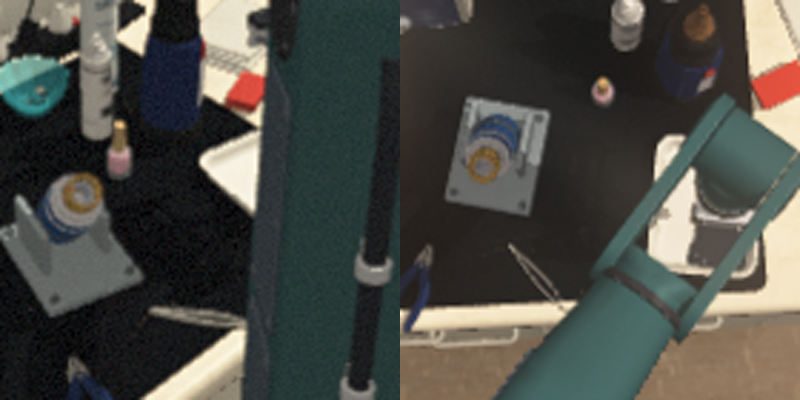

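The chuck is empty with its collar home, and the gripper is over the small dish. I'll lower gently.

Request:
play_rows --translation '[[0,0,0.4],[0,0,0.4],[0,0,0.3],[0,0,0.15],[0,0,0.05],[0,0,0]]' --twist '[[0,0,0],[0,0,0],[0,0,0],[0,0,0],[0,0,0],[0,0,0]]' --gripper '[-0.9,-0.9,-0.9,-0.9,-0.9,-0.9]'

```text
time: 14.4
tool_pos: [0.4753, -0.3223, 0.2459]
ee_rot: [-3.139, 0.0, 1.401]
wrist_force: [0.6, -0.2, -0.8]
width: 0.0229
finger_force: 30.0
```

Request:
play_rows --translation '[[0,0,0.04],[0,0,0.04],[0,0,0]]' --twist '[[0,0,0],[0,0,0],[0,0,0]]' --gripper '[-0.9,-0.9,-0.9]'

```text
time: 14.7
tool_pos: [0.4752, -0.3223, 0.2427]
ee_rot: [-3.139, 0.001, 1.401]
wrist_force: [-0.0, -0.0, -0.3]
width: 0.0227
finger_force: 30.0
```

Request:
play_rows --translation '[[0,0,0.04],[0,0,0.04],[0,0,0]]' --twist '[[0,0,0],[0,0,0],[0,0,0]]' --gripper '[-0.9,-0.9,-0.9]'

```text
time: 15.0
tool_pos: [0.4751, -0.3222, 0.2391]
ee_rot: [-3.138, 0.0, 1.401]
wrist_force: [-0.2, 0.3, -1.0]
width: 0.023
finger_force: 30.0
```

Request:
play_rows --translation '[[0,0,0.03],[0,0,0.03],[0,0,0]]' --twist '[[0,0,0],[0,0,0],[0,0,0]]' --gripper '[-0.9,-0.9,-0.9]'

```text
time: 15.3
tool_pos: [0.4751, -0.3222, 0.2367]
ee_rot: [-3.138, 0.0, 1.401]
wrist_force: [-0.4, -0.2, -1.2]
width: 0.0228
finger_force: 30.0
```

Request:
play_rows --translation '[[0,0,0.03],[0,0,0.03],[0,0,0]]' --twist '[[0,0,0],[0,0,0],[0,0,0]]' --gripper '[-0.9,-0.9,-0.9]'

```text
time: 15.6
tool_pos: [0.4751, -0.3222, 0.2343]
ee_rot: [-3.138, 0.0, 1.401]
wrist_force: [0.3, 0.8, -2.0]
width: 0.0225
finger_force: 30.0
```

Request:
play_rows --translation '[[0,0,0.03],[0,0,0.03],[0,0,0]]' --twist '[[0,0,0],[0,0,0],[0,0,0]]' --gripper '[-0.9,-0.9,-0.9]'

```text
time: 15.9
tool_pos: [0.4753, -0.3224, 0.2333]
ee_rot: [-3.139, 0.001, 1.401]
wrist_force: [-1.0, 1.0, 5.1]
width: 0.0228
finger_force: 30.0
```

The bob touches with 5 N. Now release and rise.

Request:
play_rows --translation '[[0,0,-0.01],[0,0,0],[0,0,0],[0,0,0],[0,0,0]]' --twist '[[0,0,0],[0,0,0],[0,0,0],[0,0,0],[0,0,0]]' --gripper '[-0.9,-0.4,-0.2,0,0]'

```text
time: 16.4
tool_pos: [0.4751, -0.3222, 0.2321]
ee_rot: [-3.138, 0.0, 1.401]
wrist_force: [-0.4, -0.2, 0.2]
width: 0.0463
finger_force: 0.0
```

Request:
play_rows --translation '[[0,0,-0.1],[0,0,-0.3],[0,0,-0.5],[0,0,-0.8],[0,0,-0.8],[0,0,-0.6],[0,0,0]]' --twist '[[0,0,0],[0,0,0],[0,0,0],[0,0,0],[0,0,0],[0,0,0],[0,0,0]]' --gripper '[0,0,0,0,0,0,0]'

```text
time: 17.1
tool_pos: [0.4761, -0.3227, 0.3627]
ee_rot: [3.135, 0.006, 1.401]
wrist_force: [0.2, -1.0, 0.5]
width: 0.0469
finger_force: 0.0
```

Request:
play_rows --translation '[[-0.7,0,0],[-0.9,0,0],[-0.9,0,0],[-0.9,0,0],[-0.9,0,0],[-0.6,0,0],[0,0,0]]' --twist '[[0,0,0],[0,0,0],[0,0,0],[0,0,0],[0,0,0],[0,0,0],[0,0,0]]' --gripper '[0,0,0,0,0,0,0]'

```text
time: 17.8
tool_pos: [0.4409, -0.5181, 0.354]
ee_rot: [-3.136, -0.001, 1.397]
wrist_force: [-0.6, 0.0, -0.7]
width: 0.047
finger_force: 0.0
```

Run:
```python
from bench import robot
from h import *
ims=[]
for n,p in(("scene",[.5,-.18,.06]),("top",[.5,-.18,.06])):
    im=robot.snapshot(n)[:,:,::-1];m=robot.camera_model(n);u,v=proj(m,p)[0].astype(int);w=70
    ims.append(cv2.resize(im[v-w:v+w,u-w:u+w],(400,400),interpolation=cv2.INTER_CUBIC))
cv2.imwrite("pics/e1.png",np.hstack(ims))
for n in("scene","top"):
  for t in("bob","bob_head","dish"):print(n,t,[(round(d['score'],2),np.round(d['centre'],3)) for d in robot.spot_point(t,n)[:2]])
```

```text
scene bob [(0.48, array([ 0.473, -0.314,  0.013]))]
scene bob_head [(0.44, array([ 0.489, -0.266,  0.018]))]
scene dish [(0.85, array([ 0.526, -0.658, -0.005])), (0.79, array([ 0.496, -0.324,  0.002]))]
top bob [(0.61, array([ 0.557, -0.032,  0.121])), (0.48, array([ 0.478, -0.32 ,  0.006]))]
top bob_head [(0.66, array([ 0.485, -0.269,  0.014]))]
top dish [(0.82, array([ 0.493, -0.324,  0.001]))]
```

View pics/e1.png

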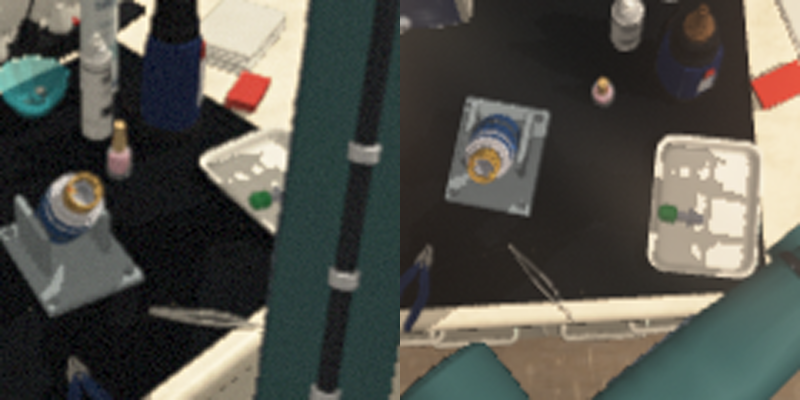

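The bob lies inside the small dish, with the head at top-crop (668,213) and the shank towards the middle. The dish has not moved and the arm is clear.

```bash
python3 -c "
from bench import robot
print(robot.close_job())"
```

```text
the job is handed in; nothing more can be done
None
```

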